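Seat the long battery pack in the lamp's charging cradle

TASK

Charge the magnifier lamp's battery: put the long battery pack into the well of the white charging cradle so that it lies flat on the well's floor, then let go. It cannot drop in level: it fits only with one end tipped down and slipped in under the cradle's overhanging lip, and the other end then rocked down. Leave the short battery pack and the clear block where they are.

Things in the scene. Friction and masses are not known exactly. Their poses are not given: they have to be found in the camera images.
- pack_center (a point): Long battery pack, loose: a plain dark block 90 mm long (x axis), 40 wide (y), 55 high (z), about 350 g, standing on its 90 x 40 face; pale panel on top, brass contacts on both ends. Goes in either way round. The point is its centre, 27.5 mm above its underside (also when seated on the well floor, long axis along the well's x). Hold it by its long sides, near the top, so that the fingers stay above the well's rim.
- well (a point): Well of the white cradle (140 x 90 mm, fixed): centre of its floor, 12 mm above the table; z up. Floor 96 mm (x) by 44 (y); rim 14 mm above the floor, walls sloping out 45 deg from 6 mm up to a 112 x 60 mm mouth. At -x (robot side) a post (face x=-58 mm) bears a lip 56 mm wide, reaching to x=-36 mm, underside 64, top 70 mm above the floor. It leaves 84 mm: lean the pack 10-20 deg, -x end down, under the lip.
- short_pack_center (a point): Bystander, loose: a shorter battery pack of the same make, 56 x 40 mm and 55 mm high, about 220 g. The point is its centre.
- acrylic_center (a point): Bystander, loose: a clear acrylic block 105 x 70 mm (x, y), 30 mm high. The point is its centre.
Mind the look-alikes: they are no part of the job. What is shaped like the part that bears pack_center but green or purple is not meant.

How it is judged:
By the outcome, as a careful person would: the job done as asked, in the order asked, and still so for the second after the job is handed in, with the robot touching nothing.
It also fails if it takes over 42 s, if anything falls off the work surface, if the arm or the gripper's body presses on something with over 40 N, if the wrist force passes 120 N, or if a joint passes its speed limit or range.

ROBOT

A 6-joint arm with a two-finger parallel gripper is mounted at the origin on the work surface. World frame = base frame: x ahead of the robot, y to its left, z up, the work surface at z = 0. Lengths are in m, angles in degrees, forces in N, time in s.
With the tool pointing down it reaches from about 0.4 to 0.825 m from the base axis. Payload 7 kg.
Tool frame: the origin (TCP) lies at the very end of the fingers, on their centre line; the grasp point (between the pads) lies 19 mm behind it (r.hold_point_z is the distance from the TCP to the grasp point, in m); x points along the fingers, y is the direction in which the jaws open and shut, and the axes are right-handed (so a half turn about x gives the same grasp; the last joint's range is limited). The gripper opens to 88 mm and grips with 3 to 60 N. Pads are 19 mm wide; open, the fingers measure 130 mm over their backs; the gripper's body (78 mm by 193 mm) begins 47 mm behind the grasp point.
Start: joints at [-50.529, 20.546, 0.682, 0, -70.136, -16.507], TCP at [0.263, -0.621, 0.227] pointing down, gripper open.
Joint ranges: [-176.03, 176.03], [-82.01, 121.73], [-58.28, 71.71], [-173.87, 95.51], [-174.79, -0.11], [-173.66, 173.66]. Speed limits (degrees/s): [136.94, 136.94, 172.46, 180, 180, 180].

INTERFACE

Orientations are given as [roll, pitch, yaw] about the fixed x, y, z axes, in that order (R = Rz(yaw) Ry(pitch) Rx(roll)).
In Python, from plant import r gives the robot as it stands. The module is installed in compiled form; this text tells all that it offers.
- The arm moves only by the shell command python3 -m creep 'ROWS' [FORCE]. ROWS is JSON, a list of rows, each a list of 7 numbers: the turn, a rotation vector about the tool's x, y, z in rad, then the shift along the tool's x, y, z in cm, then the opening in per cent of the stroke, from 0 (shut) to 100 (fully open). In form: [[rx, ry, rz, x, y, z, fingers], ...]. A call has 1 to 8 rows; each row shifts and turns the commanded pose from where the row before left it, along the tool's axes as they then stand; what a row does not reach is not made up. A row lasts 1/10 s, in which the tool goes at most 50 mm and 8.59 degrees, less where a joint would pass 70% of its speed; a pose out of reach is approached as far as the arm can. A call is refused whole if a number of a shift passes 5 or a number of a turn 0.15, either way. A call with a gripper value outside its range is refused whole. The fingers move at their own pace and stop on an object; FORCE is the grip in N (left out, the last holds). Time passes only in rows, so rows that do not move let the fingers close. It gives the time, the measured TCP pose, the force and the opening at its end, in the units of the state.
- r.get_state(): the state, without advancing time (a new reading comes with each control period).
- r.capture(name): name is "side" or "top"; returns (picture, depth): 384x512x3 uint8, blue, green, red; 384x512 float32, m along the optical axis (not along the pixel's ray), 0 where there is no reading.
- r.camera_info(name): a dict with "fovy" (degrees; the focal length in pixels is half the picture's height over the tangent of half this angle, whatever the lens; pixels are square), "cx", "cy" (the principal point, pixels), "camera_from_world" (4x4, takes a point from world to camera coordinates). Camera axes: x right, y down, z forward; pixel columns grow to the right and rows downward; lengths in m; the calibration is good to about 2 mm. A picture is of the moment at which its call begins. camera_info takes no time and is no camera call.
- r.close_job(): hands the job in, once; it reports no verdict.
Trained networks look in the newest picture that a camera, given by its name, has taken for a name from the list of things; names that differ only in an ending like _2 or _b are one class to them, and where a whole thing is asked for, a point or a joint stands for the part that bears it (a point fixed in the world has none). Each returns a list of dicts, best first, with "score" (0 to 1); they miss things now and then, are a little off and sometimes report something else, mostly with a low value. They report only what shows in the picture. A call takes as long as a camera call. They do not tell look-alikes from the thing itself.
- r.look_for(query, camera): "rect" ([left, top, right, bottom] in pixels, round what is visible of it).
- r.masks_of(query, camera): "pixels" (384x512 bool, what is visible of it) and "rect" ([left, top, right, bottom] in pixels, round what is visible of it).
The state is a dict: "time_s": time; "joints": joint angles; "qd": joint speeds; "joint_torque": joint torques, N m; "tcp_pos": TCP position; "eef_rot": TCP orientation; "contact_force": force on the tool from outside, world axes, zero at the start; "moment": the same for the moment, N m; "gripper_width": finger opening in m.
Only numpy, scipy, OpenCV 4.12 (cv2) and the standard library are available. Lean on these libraries where they do the work, as an engineer would, in place of code of your own. Each camera call takes 0.05 s, during which the arm holds its last target. There are 200 camera calls.

## Working session

There is one attempt and no reset: what is moved stays moved. The work goes in short steps, Python scripts to look and compute and a shell command to move; the robot and the scene stay as the last step left them, time stands still between calls to the robot, and variables do not carry over. Pictures are saved under pics/ and viewed, about 8 in all and at most 12, crops included, and the job is handed in when it is done.

```bash
mkdir -p pics; cat > h.py <<'E'
import numpy as np, cv2
from plant import r
def cam(n):
    c=r.camera_info(n); f=192/np.tan(np.radians(c["fovy"]/2)); return f,c["cx"],c["cy"],np.array(c["camera_from_world"])
def world(n,depth):
    f,cx,cy,T=cam(n); v,u=np.mgrid[0:384,0:512]
    P=np.stack([(u-cx)*depth/f,(v-cy)*depth/f,depth,np.ones_like(depth)],-1)
    return (P@np.linalg.inv(T).T)[...,:3]
def pix(n,p):
    f,cx,cy,T=cam(n); q=T@np.append(p,1); return q[0]/q[2]*f+cx,q[1]/q[2]*f+cy
E
python3 - <<'E'
from h import *
for n in("side","top"):
    im,d=r.capture(n); cv2.imwrite(f"pics/{n}0.png",im); np.save(n+"0.npy",d)
    print(n,r.camera_info(n))
    W=world(n,d)
    for q in("pack_center","well","short_pack_center","acrylic_center"):
        for m in r.masks_of(q,n)[:4]:
            k=m["pixels"]&(d>0); print(q,round(m["score"],2),np.round(m["rect"]),k.sum(),np.round(np.median(W[k],0),3) if k.any() else '',np.round(np.percentile(W[k][:,2],95),3)if k.any() else '')
print(r.get_state())
E
python3 -c "
import cv2,numpy as np
a=cv2.imread('pics/side0.png');b=cv2.imread('pics/top0.png')
cv2.imwrite('pics/both0.png',cv2.resize(np.vstack([a,b]),None,fx=.78,fy=.78))"
```

```text
side {'fovy': 45.59109756637593, 'cx': 258.0995494125314, 'cy': 189.7029467724155, 'camera_from_world': array([[-0.96891796, -0.24669213, -0.01846552,  0.46667297],
       [-0.17489433,  0.73588523, -0.65412911,  0.13959363],
       [ 0.17495701, -0.63056793, -0.75615747,  0.90003996],
       [ 0.        ,  0.        ,  0.        ,  1.        ]])}
pack_center 0.91 [212.  95. 247. 135.] 859 [ 0.624 -0.262  0.046] 0.056
pack_center 0.8 [325. 109. 351. 146.] 797 [ 0.348 -0.269  0.052] 0.057
pack_center 0.75 [266. 116. 303. 146.] 935 [ 0.476 -0.238  0.045] 0.057
well 0.77 [148. 245. 236. 307.] 3498 [0.561 0.183 0.024] 0.082
short_pack_center 0.62 [260. 180. 288. 214.] 813 [ 0.457 -0.022  0.05 ] 0.057
acrylic_center 0.97 [192. 147. 249. 183.] 1425 [ 0.597 -0.1    0.029] 0.032
top {'fovy': 50.970960561576014, 'cx': 250.3493976858518, 'cy': 193.96522168792117, 'camera_from_world': array([[ 0.01649934, -0.99948445, -0.02754273,  0.00632026],
       [-0.99306543, -0.01317411, -0.11682248,  0.49370758],
       [ 0.1163994 ,  0.02927923, -0.99277082,  0.88825322],
       [ 0.        ,  0.      
[... 435 characters left out ...]
 172.] 1395 [ 0.599 -0.11   0.03 ] 0.032
{'time_s': 0.5, 'joints': array([-5.05289840e+01,  2.05465236e+01,  6.78941563e-01, -2.39901595e-03,
       -7.01367095e+01, -1.65081975e+01]), 'qd': array([ 0.00442533, -0.03883801,  0.10364807, -0.03189494,  0.07424415,
        0.01129696]), 'joint_torque': array([ 7.31213713e-04, -5.81797850e+01,  2.93068725e+01,  6.99715331e+00,
        1.19484685e-02, -3.57001716e-05]), 'tcp_pos': array([ 0.26331721, -0.62145577,  0.22652889]), 'eef_rot': array([ 78.77526354,  89.99515156, 101.73726688]), 'contact_force': array([-0.34208311, -0.02670411,  0.01395975]), 'moment': array([ 0.03884882,  0.00316535, -0.0223131 ]), 'gripper_width': 0.08787337394849817}
```

View pics/both0.png

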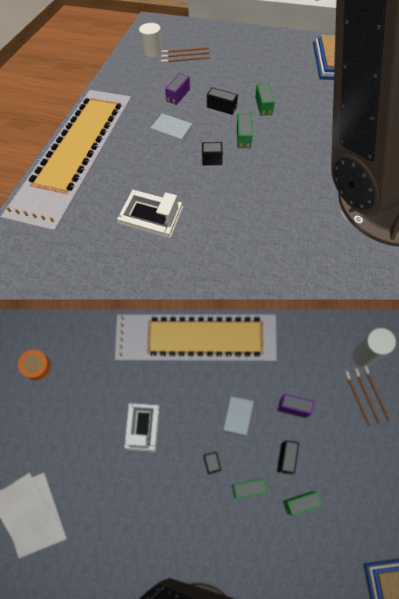

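The images show these candidates for the long pack (top-camera pixels):
- black, long: (370,203)
- purple: (379,136)
- green: (390,264) and (323,243)
- short black: (273,208)

By the description, I choose the black long one at (370,203). Next I'll check it in a crop and fit the poses.

```bash
python3 - <<'E'
from h import *
im=cv2.imread("pics/top0.png"); d=np.load("top0.npy"); W=world("top",d)
s=cv2.imread("pics/side0.png"); ds=np.load("side0.npy"); Ws=world("side",ds)
def fit(k,W,name):
    p=W[k]; (c,sz,a)=cv2.minAreaRect((p[:,:2]*1000).astype(np.float32)); print(name,k.sum(),np.round(c,1),np.round(sz,1),round(a,1),"z",np.round(np.median(p[:,2]),4))
def box(W,c,h,z0,z1): return (abs(W[...,0]-c[0])<h)&(abs(W[...,1]-c[1])<h)&(W[...,2]>z0)&(W[...,2]<z1)
for n,w in(("top",W),("side",Ws)):
    fit(box(w,(.476,-.248),.06,.051,.06),w,n+" pack top")
    fit(box(w,(.46,-.03),.05,.051,.06),w,n+" short top")
    fit(box(w,(.6,-.105),.08,.025,.035),w,n+" acrylic")
    fit(box(w,(.55,.16),.13,.018,.034),w,n+" rim")
    fit(box(w,(.55,.16),.13,.015,.09),w,n+" cradle")
    fit(box(w,(.55,.16),.13,.077,.09),w,n+" lip")
    fit(box(w,(.55,.16),.07,.009,.0145),w,n+" floor")
A=cv2.resize(im[175:255,335:435],(400,320),interpolation=2); B=cv2.resize(im[120:210,150:262],(400,320),interpolation=2)
C=cv2.resize(s[95:165,250:338],(400,280),interpolation=2); D=cv2.resize(s[235:312,140:244],(400,280),interpolation=2)
cv2.imwrite("pics/crop1.png",np.vstack([np.hstack([A,B]),np.hstack([C,D])]))
E
```

```text
top pack top 748 [ 479.4 -253.3] [40.6 90. ] 80.4 z 0.0551
top short top 456 [460.2 -35.1] [56.1 39.9] 15.7 z 0.0553
top acrylic 1366 [ 601.7 -111.4] [ 69.9 105. ] 78.4 z 0.0298
top rim 1187 [566.7 175.1] [ 90.8 135.2] 86.6 z 0.025
top cradle 1702 [566.7 175.1] [ 90.8 135.2] 86.6 z 0.0259
top lip 358 [517.3 178. ] [56.5 30.2] 86.6 z 0.082
top floor 570 [557.5 175.2] [ 90.  120.8] 86.4 z 0.0119
side pack top 439 [ 479.3 -252.3] [46.  90.3] 78.9 z 0.055
side short top 401 [459.1 -34.6] [55.2 41.9] 14.0 z 0.0549
side acrylic 1035 [ 600.6 -111.4] [ 72.5 107.4] 77.4 z 0.0296
side rim 1607 [566.4 174.9] [ 92.2 136. ] 87.0 z 0.025
side cradle 2460 [565.8 174.8] [ 92.3 137. ] 87.2 z 0.0258
side lip 478 [516.8 177.6] [57.1 30.3] 86.5 z 0.0816
side floor 909 [557.2 177.5] [ 87.9 121.3] 87.3 z 0.012
```

View pics/crop1.png

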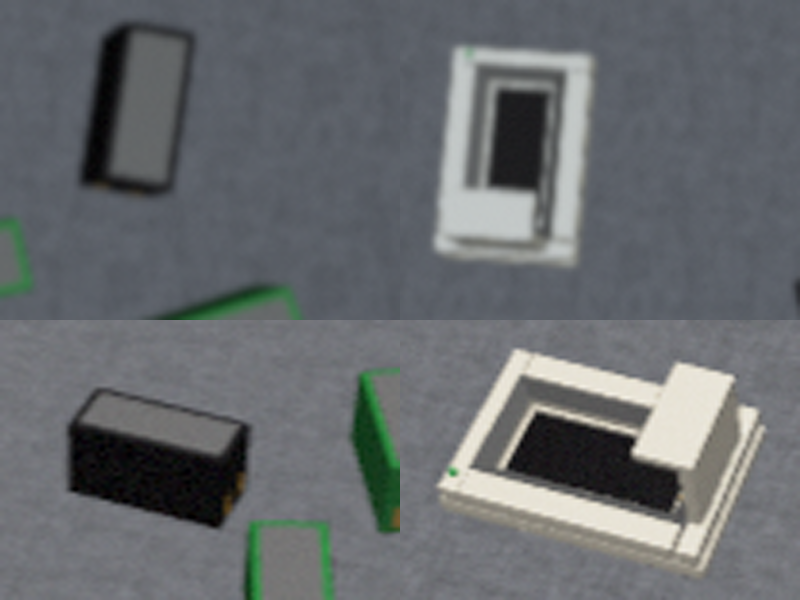

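The crop confirms it. The black long pack (top-camera px ~370,203, plain with a pale panel) is the target. The cradle's lip is on the robot side, and the well is clear.

The fits give:
- Pack: centre (0.479, -0.253), yaw about -9.6°.
- Well: centre (0.568, 0.175), yaw about -3.4°, taken from the lip edge at -36 mm.

Now I'll turn the tool and travel above the pack.

```bash
python3 -m creep '[[0.142,0,0,0,0,0,100],[0.142,0,0,0,0,0,100],[0.142,0,0,0,0,0,100],[0.143,0,0,0,0,0,100]]' 20
python3 -m creep '[[0,0,0,0,4.6,1.75,100],[0,0,0,0,4.6,1.75,100],[0,0,0,0,4.6,1.75,100],[0,0,0,0,4.6,1.75,100],[0,0,0,0,4.6,1.75,100],[0,0,0,0,4.6,1.75,100],[0,0,0,0,4.6,1.75,100],[0,0,0,0,4.6,1.75,100]]'
cat >> h.py <<'E'
from scipy.spatial.transform import Rotation as Ro
def go(p,yaw,tilt=0):
    "delta from now to TCP p, tool z at yaw, -x end down by tilt: turn in present tool frame, shift in target frame (cm)"
    s=r.get_state(); R=Ro.from_euler('xyz',s["eef_rot"],degrees=True)
    G=Ro.from_euler('z',yaw,degrees=True)*Ro.from_euler('y',90-tilt,degrees=True)
    d=np.array(p)-s["tcp_pos"]
    print("t",round(s["time_s"],2),"tcp",np.round(s["tcp_pos"],4),"turn",np.round((R.inv()*G).as_rotvec(),4),"shift now-axes",np.round(100*R.inv().apply(d),2),"target-axes",np.round(100*G.inv().apply(d),2),"F",np.round(s["contact_force"],1),"w",round(s["gripper_width"],4))
E
python3 - <<'E'
from h import *
go([.4794,-.253,.027],-9.8)
E
```

```text
time_s: 0.9
tcp_pos: [0.2633, -0.6215, 0.2266]
eef_rot: [19.7, 90.0, 9.7]
contact_force: [-0.0, 0.1, -0.6]
gripper_width: 0.0875
time_s: 1.7
tcp_pos: [0.4637, -0.2803, 0.227]
eef_rot: [-4.9, 89.9, -14.5]
contact_force: [0.6, -0.4, 0.3]
gripper_width: 0.0875
t 1.7 tcp [ 0.4637 -0.2803  0.227 ] turn [0.0029 0.001  0.0001] shift now-axes [20.    2.95  1.07] target-axes [20.    2.96  1.08] F [ 0.6 -0.4  0.3] w 0.0875
```

```bash
python3 -m creep '[[0,0,0,2,2.95,1.07,100],[0,0,0,4.5,0,0,100],[0,0,0,4.5,0,0,100],[0,0,0,4,0,0,100],[0,0,0,2,0,0,100],[0,0,0,0,0,0,100],[0,0,0,0,0,0,100]]'
python3 - <<'E'
from h import *
go([.4794,-.253,.027],-9.8)
im,d=r.capture("side"); cv2.imwrite("pics/s2.png",cv2.resize(im[40:200,180:400],None,fx=3,fy=3))
E
```

```text
time_s: 2.4
tcp_pos: [0.4789, -0.255, 0.0571]
eef_rot: [-96.0, 90.0, -105.6]
contact_force: [0.6, -0.5, 0.5]
gripper_width: 0.0877
t 2.4 tcp [ 0.4789 -0.255   0.0571] turn [ 0.0032 -0.      0.0004] shift now-axes [3.01 0.21 0.02] target-axes [3.01 0.21 0.02] F [ 0.6 -0.5  0.5] w 0.0877
```

View pics/s2.png

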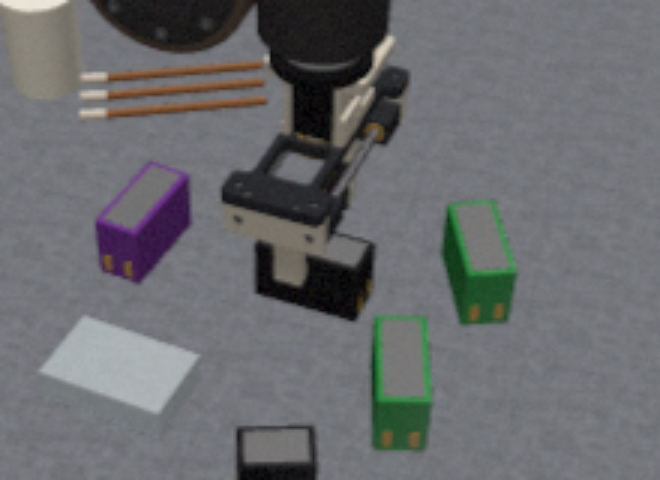

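The fingers (crop px ~290,260) straddle the black pack, and nothing else is near them. I'll descend the last 30 mm, grip and lift.

```bash
python3 -m creep '[[0,0,0,1.5,0.2,0,100],[0,0,0,1.5,0,0,100],[0,0,0,0,0,0,100],[0,0,0,0,0,0,0],[0,0,0,0,0,0,0],[0,0,0,0,0,0,0],[0,0,0,0,0,0,0],[0,0,0,0,0,0,0]]' 30
python3 -m creep '[[0,0,0,0,0,0,0],[0,0,0,0,0,0,0],[0,0,0,-2,0,0,0],[0,0,0,-4,0,0,0],[0,0,0,-4,0,0,0],[0,0,0,-3,0,0,0],[0,0,0,0,0,0,0],[0,0,0,0,0,0,0]]'
python3 - <<'E'
from h import *
im,d=r.capture("side"); cv2.imwrite("pics/s3.png",cv2.resize(im[0:200,180:400],None,fx=2.5,fy=2.5)); W=world("side",d)
go([.568,.175,.16],-3.4,0)
E
```

```text
time_s: 3.25
tcp_pos: [0.479, -0.2529, 0.0269]
eef_rot: [0.7, 90.0, -8.9]
contact_force: [-0.2, -0.3, -0.3]
gripper_width: 0.0534
time_s: 4.05
tcp_pos: [0.4784, -0.2525, 0.1563]
eef_rot: [79.8, 90.0, 70.1]
contact_force: [-0.0, 0.4, -4.8]
gripper_width: 0.04
t 4.1 tcp [ 0.4777 -0.2524  0.1553] turn [-0.1094 -0.0019 -0.0009] shift now-axes [-0.44 43.65  1.72] target-axes [-0.47 43.2   6.48] F [-0.2  0.5 -4.7] w 0.0398
```

View pics/s3.png

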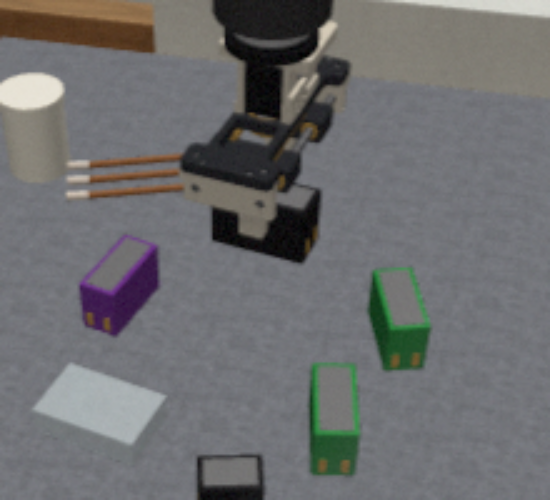

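The pack is held level, with an opening of 40 mm and about 4.7 N of weight. I'll carry it to above the cradle.

```bash
python3 -m creep '[[-0.109,0,0,0,0,0,0],[0,0,0,0,3,0.6,0],[0,0,0,0,4.8,1,0],[0,0,0,0,4.8,1,0],[0,0,0,0,4.8,1,0],[0,0,0,0,4.8,1,0],[0,0,0,0,4.8,1,0],[0,0,0,0,4.8,1,0]]'
python3 -m creep '[[0,0,0,0,4.8,0,0],[0,0,0,0,3,0,0],[0,-0.109,0,0,0,0,0],[0,-0.109,0,0,0,0,0],[0,0,0,0,0,0,0],[0,0,0,0,0,0,0]]'
python3 - <<'E'
from h import *
go([.5904,.1737,.125],-3.4,12.5)
E
```

```text
time_s: 4.9
tcp_pos: [0.5624, 0.0624, 0.1543]
eef_rot: [-157.9, 89.8, -161.3]
contact_force: [1.4, -1.4, -4.1]
gripper_width: 0.0401
time_s: 5.5
tcp_pos: [0.5656, 0.1375, 0.1541]
eef_rot: [-0.8, 77.8, -4.2]
contact_force: [0.9, 0.2, -3.7]
gripper_width: 0.0399
t 5.5 tcp [0.5656 0.1375 0.1541] turn [ 0.0019 -0.0045  0.0028] shift now-axes [3.32 3.77 1.6 ] target-axes [3.33 3.76 1.58] F [ 0.9  0.2 -3.7] w 0.0399
```

```bash
python3 -m creep '[[0,0,0,0,3.77,0,0],[0,0,0,0,0,1.6,0],[0,0,0,3.3,0,0,0],[0,0,0,0,0,0,0],[0,0,0,0,0,0,0],[0,0,0,0,0,0,0]]'
python3 - <<'E'
from h import *
go([.5904,.1737,.0547],-3.4,12.5)
out=[]
for n in("side","top"):
    im,d=r.capture(n); W=world(n,d)
    f=cam(n)
    c=(.59,.174,.1); u,v=map(int,pix(n,c)); u0=max(0,u-70); v0=max(0,v-60)
    out.append(cv2.resize(im[v0:v0+140,u0:u0+140],(400,400),interpolation=2))
    # pack top face points: along the pack, in tool frame
    s=r.get_state(); R=Ro.from_euler('xyz',s["eef_rot"],degrees=True)
    Q=R.inv().apply((W-s["tcp_pos"]).reshape(-1,3))*1000
    k=(abs(Q[:,1])<25)&(abs(Q[:,2])<60)&(Q[:,0]>-35)&(Q[:,0]<32)&(d.ravel()>0); k&=W.reshape(-1,3)[:,2]>.087
    q=Q[k]; print(n,k.sum(),"z rng",np.percentile(q[:,2],[1,99]).round(1),"y",np.percentile(q[:,1],[1,99]).round(1),"x",np.percentile(q[:,0],[1,10,50,99]).round(1))
    t=q[(q[:,0]<-24)]; print(" topface",len(t),t.min(0).round(1),t.max(0).round(1))
cv2.imwrite("pics/s4.png",np.hstack(out))
E
```

```text
time_s: 6.1
tcp_pos: [0.5937, 0.1749, 0.1284]
eef_rot: [0.0, 77.5, -3.4]
contact_force: [-0.3, -0.2, -3.5]
gripper_width: 0.0395
t 6.1 tcp [0.5937 0.1749 0.1284] turn [-0.0002  0.0002 -0.0001] shift now-axes [ 7.12 -0.14 -1.91] target-axes [ 7.13 -0.14 -1.91] F [-0.3 -0.2 -3.5] w 0.0395
side 524 z rng [-45.3  30.7] y [-20.   20.2] x [-30.3 -29.  -25.2  24.3]
 topface 270 [-30.8 -20.7 -45.1] [-24.4  20.5  33.5]
top 14 z rng [-44.4 -40.9] y [-20.2   1.8] x [-28.3 -27.4 -17.7  18.5]
 topface 6 [-28.4 -20.2 -44.5] [-24.1   2.2 -40.9]
```

View pics/s4.png

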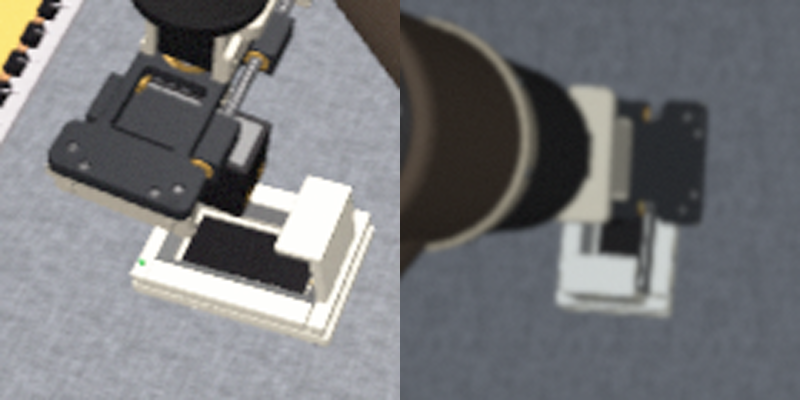

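```bash
python3 -m creep '[[0,0,0,0,-0.14,0,0],[0,0,0,2.2,0,-0.6,0],[0,0,0,2,0,-0.6,0],[0,0,0,0,0,0,0],[0,0,0,0,0,0,0]]'
python3 - <<'E'
from h import *
go([.5904,.1737,.0547],-3.4,12.5)
im,d=r.capture("side"); W=world("side",d); s=r.get_state(); R=Ro.from_euler('xyz',s["eef_rot"],degrees=True)
Q=R.inv().apply((W-s["tcp_pos"]).reshape(-1,3))*1000
k=(abs(Q[:,1])<17)&(Q[:,2]<-18)&(Q[:,2]>-43)&(abs(Q[:,0]+28)<5)&(d.ravel()>0); q=Q[k]
print(k.sum(),np.linalg.lstsq(np.c_[q[:,1:],np.ones(len(q))],q[:,0],rcond=None)[0])
lip=W.reshape(-1,3); lip=lip[(abs(lip[:,2]-.082)<.004)&(abs(lip[:,0]-.517)<.04)&(abs(lip[:,1]-.178)<.05)]
print("lip",cv2.minAreaRect((lip[:,:2]*1000).astype(np.float32)))
E
```

```text
time_s: 6.7
tcp_pos: [0.5905, 0.1736, 0.0849]
eef_rot: [-0.1, 77.5, -3.4]
contact_force: [-0.3, 0.1, -3.3]
gripper_width: 0.0395
t 6.7 tcp [0.5905 0.1736 0.0849] turn [0.0006 0.0001 0.0001] shift now-axes [ 2.94  0.01 -0.67] target-axes [ 2.94  0.01 -0.67] F [-0.3  0.1 -3.3] w 0.0395
114 [ 9.11574201e-03 -4.07276538e-02 -2.92771613e+01]
lip ((526.9853515625, 176.57127380371094), (56.78743362426758, 53.06066131591797), 84.33296966552734)
```

The pack has slipped about 2.3° in the grip and leans further than the tool. I'll take that off the tool's tilt and use the measured corner.

```bash
python3 -m creep '[[0,0.04,0,0,0,0,0],[0,0,0,1.5,0,-0.3,0],[0,0,0,1.4,0,-0.3,0],[0,0,0,0,0,0,0],[0,0,0,0,0,0,0]]'
python3 - <<'E'
from h import *
go([.5895,.1737,.0532],-3.4,10.2)
go([.5622,.1753,.0471],-3.4,10.2)
im,d=r.capture("side"); W=world("side",d); s=r.get_state(); R=Ro.from_euler('xyz',s["eef_rot"],degrees=True)
Q=R.inv().apply((W-s["tcp_pos"]).reshape(-1,3))*1000
k=(abs(Q[:,1])<17)&(Q[:,2]<-18)&(Q[:,2]>-43)&(abs(Q[:,0]+28)<5)&(d.ravel()>0); q=Q[k]
print(k.sum(),np.linalg.lstsq(np.c_[q[:,1:],np.ones(len(q))],q[:,0],rcond=None)[0])
u,v=map(int,pix("side",(.55,.174,.06))); cv2.imwrite("pics/s5.png",cv2.resize(im[v-70:v+60,u-70:u+70],(700,650),interpolation=2)[:600])
E
```

```text
time_s: 7.25
tcp_pos: [0.5902, 0.174, 0.0557]
eef_rot: [0.2, 79.7, -3.2]
contact_force: [0.3, -0.2, -3.5]
gripper_width: 0.0396
t 7.25 tcp [0.5902 0.174  0.0557] turn [ 0.0004  0.001  -0.0007] shift now-axes [ 0.24 -0.04 -0.11] target-axes [ 0.24 -0.04 -0.11] F [ 0.3 -0.2 -3.5] w 0.0396
t 7.25 tcp [0.5902 0.174  0.0557] turn [ 0.0004  0.001  -0.0007] shift now-axes [ 0.35 -0.04 -2.91] target-axes [ 0.35 -0.04 -2.91] F [ 0.3 -0.2 -3.5] w 0.0396
128 [-7.25608452e-03 -4.56756770e-02 -2.97807827e+01]
```

View pics/s5.png

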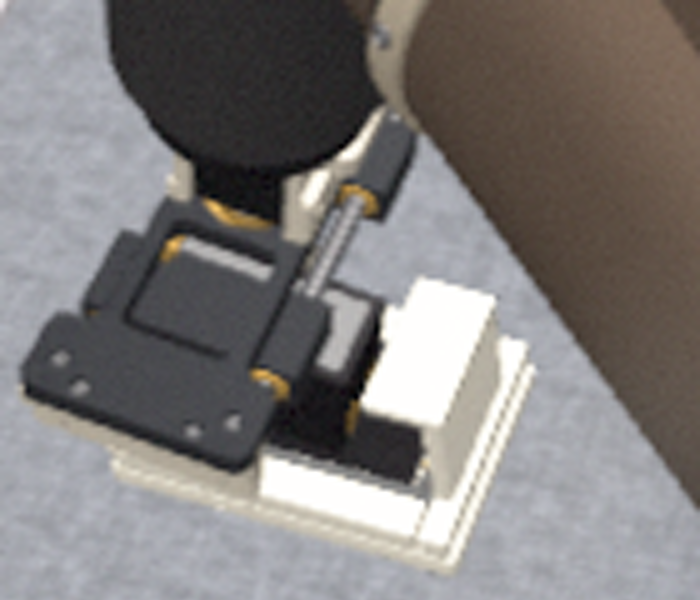

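The pack's end (crop px ~370,370) is just +x of the lip and below it, with no contact. I'll slide it under the lip.

```bash
python3 -m creep '[[0,0,0,0.24,-0.04,-0.3,0],[0,0,0,0,0,-0.7,0],[0,0,0,0,0,-0.7,0],[0,0,0,0,0,0,0]]'
python3 -m creep '[[0,0,0,0.05,0,-0.5,0],[0,0,0,0.05,0,-0.4,0],[0,0,0,0,0,-0.2,0],[0,0,0,0,0,0,0],[0,0,0,0,0,0,0]]'
python3 - <<'E'
from h import *
go([.5622,.1753,.0471],-3.4,10.2)
E
```

```text
time_s: 7.7
tcp_pos: [0.5719, 0.1738, 0.0491]
eef_rot: [-0.2, 79.8, -3.6]
contact_force: [0.4, 0.1, -4.8]
gripper_width: 0.0401
time_s: 8.2
tcp_pos: [0.5628, 0.1749, 0.0463]
eef_rot: [0.0, 79.8, -3.4]
contact_force: [-0.8, 0.4, -3.4]
gripper_width: 0.04
t 8.2 tcp [0.5628 0.1749 0.0463] turn [ 0.0003  0.0001 -0.0001] shift now-axes [-0.08  0.03 -0.04] target-axes [-0.08  0.03 -0.04] F [-0.8  0.4 -3.4] w 0.04
```

```bash
python3 -m creep '[[0,0.0436,0,0.18,0,0.12,0],[0,0.0436,0,0.18,0,0.12,0],[0,0.0436,0,0.18,0,0.12,0],[0,0,0,0,0,0,0],[0,0,0,0,0,0,0]]'
python3 - <<'E'
from h import *
go([.568-.045+.0428+.003,.175,.0395],-3.4,-2.3)
im,d=r.capture("side")
u,v=map(int,pix("side",(.56,.174,.06))); cv2.imwrite("pics/s6.png",cv2.resize(im[v-60:v+60,u-70:u+70],(700,600),interpolation=2))
E
```

```text
time_s: 8.7
tcp_pos: [0.5672, 0.1743, 0.0411]
eef_rot: [-0.2, 87.3, -3.7]
contact_force: [-0.9, 0.1, -4.2]
gripper_width: 0.0394
t 8.7 tcp [0.5672 0.1743 0.0411] turn [-0.0008  0.0879  0.0002] shift now-axes [0.17 0.08 0.15] target-axes [0.15 0.08 0.16] F [-0.9  0.1 -4.2] w 0.0394
```

View pics/s6.png

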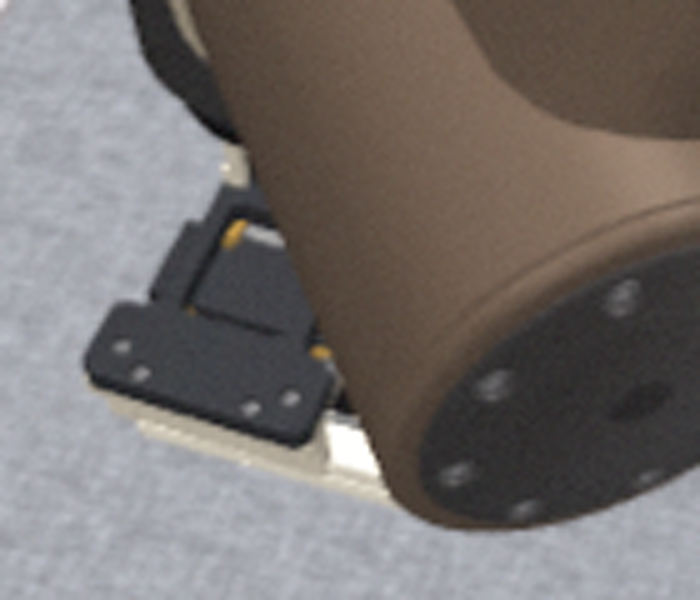

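The forearm now hides the cradle from the side camera. Forces are still just the pack's weight, so I'll carry on.

```bash
python3 -m creep '[[0,0.03,0,0.12,0.04,0.08,0],[0,0.03,0,0.12,0,0.08,0],[0,0.028,0,0.12,0,0.05,0],[0,0,0,0,0,0,0],[0,0,0,0,0,0,0]]'
python3 - <<'E'
from h import *
go([.5685,.175,.0395],-3.4,-2.3)
E
```

```text
time_s: 9.25
tcp_pos: [0.569, 0.1748, 0.0389]
eef_rot: [-180.0, 87.7, 176.6]
contact_force: [-3.0, 0.6, 4.0]
gripper_width: 0.0399
t 9.25 tcp [0.569  0.1748 0.0389] turn [0.0005 0.0008 0.    ] shift now-axes [-0.06  0.02 -0.06] target-axes [-0.06  0.02 -0.06] F [-3.   0.6  4. ] w 0.0399
```

```bash
python3 -m creep '[[0,0,0,0,0,-0.08,0],[0,0,0,0,0,0,0],[0,0,0,0,0,0,0]]'
python3 -m creep '[[0,0,0,0,0,0,60],[0,0,0,0,0,0,80],[0,0,0,0,0,0,100],[0,0,0,0,0,0,100],[0,0,0,0,0,0,100],[0,0,0,0,0,0,100]]'
python3 -m creep '[[0,0,0,-2,0,0,100],[0,0,0,-4,0,0,100],[0,0,0,-5,0,0,100],[0,0,0,-5,0,0,100],[0,0,0,0,-4.5,0,100],[0,0,0,0,-4.5,0,100],[0,0,0,0,-4.5,0,100],[0,0,0,0,-4.5,0,100]]'
python3 -m creep '[[0,0,0,0,-4.5,0,100],[0,0,0,0,-4.5,0,100],[0,0,0,0,-4.5,0,100],[0,0,0,0,-4.5,0,100],[0,0,0,0,0,0,100],[0,0,0,0,0,0,100]]'
python3 - <<'E'
from h import *
out=[]
for n in("side","top"):
    im,d=r.capture(n); W=world(n,d); u,v=map(int,pix(n,(.566,.175,.05)))
    out.append(cv2.resize(im[v-50:v+50,u-50:u+50],(400,400),interpolation=2))
    p=W[(abs(W[...,0]-.575)<.035)&(abs(W[...,1]-.175)<.014)&(W[...,2]>.045)&(W[...,2]<.078)]
    if len(p)>20: print(n,len(p),"plane z=ax+by+c",np.linalg.lstsq(np.c_[p[:,0]-.568,p[:,1]-.175,np.ones(len(p))],p[:,2],rcond=None)[0].round(4))
    p=W[(abs(W[...,0]-.6)<.06)&(abs(W[...,1]-.175)<.035)&(W[...,2]>.06)&(W[...,2]<.075)]
    print(cv2.minAreaRect((p[:,:2]*1000).astype(np.float32)),len(p), p.max(0))
cv2.imwrite("pics/s7.png",np.hstack(out)); print(r.get_state()["tcp_pos"],r.get_state()["time_s"])
E
```

```text
time_s: 9.55
tcp_pos: [0.5688, 0.175, 0.0387]
eef_rot: [179.7, 87.8, 176.3]
contact_force: [-1.2, -0.9, 6.6]
gripper_width: 0.0403
time_s: 10.15
tcp_pos: [0.5682, 0.1749, 0.0378]
eef_rot: [-179.8, 87.7, 176.8]
contact_force: [-0.1, -0.8, -0.3]
gripper_width: 0.0827
time_s: 10.95
tcp_pos: [0.5637, -0.0066, 0.1981]
eef_rot: [179.6, 87.7, 176.3]
contact_force: [0.6, -0.1, -0.2]
gripper_width: 0.0879
time_s: 11.55
tcp_pos: [0.5531, -0.186, 0.1975]
eef_rot: [179.8, 87.6, 176.3]
contact_force: [-0.2, -0.2, 0.2]
gripper_width: 0.0873
side 493 plane z=ax+by+c [ 0.0016 -0.0028  0.0672]
((576.37255859375, 174.5965576171875), (41.44469451904297, 74.46867370605469), 87.0704116821289) 782 [0.6140823  0.19663563 0.07051309]
top 29 plane z=ax+by+c [ 0.0455 -0.1486  0.0658]
((601.9284057617188, 175.1571807861328), (23.144899368286133, 9.665678024291992), 4.707343578338623) 37 [0.61311361 0.18091908 0.06946741]
[ 0.55351459 -0.18440705  0.19773589] 11.65
```

View pics/s7.png

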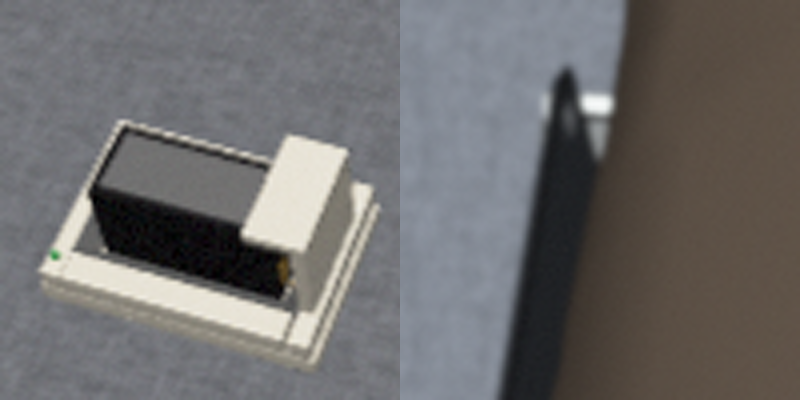

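The pack is seated: its top plane is level at 67.2 mm (expected 67) and it sits under the lip. I'll check the bystanders and hand in.

```bash
python3 - <<'E'
from h import *
im,d=r.capture("side"); W=world("side",d)
for c,h,a,b in(((.46,-.03),.05,.051,.06),((.6,-.105),.08,.025,.035)):
    p=W[(abs(W[...,0]-c[0])<h)&(abs(W[...,1]-c[1])<h)&(W[...,2]>a)&(W[...,2]<b)]
    print(cv2.minAreaRect((p[:,:2]*1000).astype(np.float32)),len(p))
print(r.close_job())
E
```

```text
((459.5363464355469, -35.1129150390625), (55.350284576416016, 41.72566223144531), 12.903741836547852) 397
((601.02734375, -111.2794418334961), (73.92478942871094, 106.22582244873047), 78.56035614013672) 1034
the job is handed in; nothing more can be done
None
```

The long black battery pack is lying flat in the cradle's well, and the job is handed in. I gripped it by its long sides and tipped it about 12° with the robot-side end down. Then I slid it under the lip, rocked it flat, let go and moved the arm clear.

**Last checks:**
- **Seating:** the side camera shows the pack's top level (slope under 0.3%) at 67.2 mm; 67 mm is what it should read on the well floor. The pack lies under the lip and in line with the well.
- **Bystanders:** the short pack and the clear block are within about 1 mm of where they started.
- **Limits:** the job took about 12 s of the 42 s. The highest force in my readings was about 7 N, and I did not monitor it between them.

**What did not go cleanly:**
- **Slip in the grip:** the pack turned about 2.3° in the fingers while tilted. I measured this and corrected for it before sliding it in.
- **Top camera:** the arm blocked its view of the cradle at the end, so its fit there (29 points) was unusable. The seating check rests on the side camera alone.

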